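Flip the circuit board's status flag from red to green

TASK

The green circuit board has passed its test: with a fingertip, gently push the hinged flag on its stand up and all the way over its pivot, until it lies flat on the other side with the green face up. Nothing is to be lifted or carried off: leave the other stand's flag on red and do not disturb the board, the module or anything else on the bench, and finish clear of everything.

Things in the scene. Friction and masses are not known exactly. Their poses are not given: they have to be found in the camera images.
- board_stand: the green circuit board's fixed stand. Origin: underside, below the hinge. Black pad 8 mm thick, x -45 to 190 mm, y +-85 mm; the board rests on it about 125 mm along +x. Post at the origin carries a horizontal hinge pin along x, 120 mm up, +-37 mm long; post and stop bar lie below it, within 28 mm in y. x points away from the robot (yaw within 0.25), y to the robot's left; the flag flips over the top from -y to +y
- board_flag (a joint): flag on the circuit board's stand: 0 = flat to the right (stand's -y), red face up; 1.57 upright; 3.14 = flat to the left (+y), green face up; stops at 0 and 3.14. Stiff hinge (0.06 N m friction, flag 40 g): it stays at any angle where it is left, so it must be pushed all the way over. Starts at 0 to 0.2
- board_edge (a point): middle of the free edge of the flag on the circuit board's stand, mid-thickness. Flag: stiff plate 60 mm wide along the hinge, 5.2 mm thick, 8 to 90 mm from the hinge axis, one face red, one green. It overhangs freely, with open space below and beside the free edge. Axes at angle 0 are the stand's: y points from this edge to the hinge, z out of the red face
- module_stand: the aluminium module's fixed stand. Origin: underside, below the hinge. Black pad 8 mm thick, x -45 to 190 mm, y +-85 mm; the module rests on it about 125 mm along +x. Post at the origin carries a horizontal hinge pin along x, 120 mm up, +-37 mm long; post and stop bar lie below it, within 28 mm in y. x points away from the robot (yaw within 0.25), y to the robot's left; the flag flips over the top from -y to +y
- module_flag (a joint): flag on the module's stand: 0 = flat to the right (stand's -y), red face up; 1.57 upright; 3.14 = flat to the left (+y), green face up; stops at 0 and 3.14. Stiff hinge (0.06 N m friction, flag 40 g): it stays at any angle where it is left, so it must be pushed all the way over. Starts at 0 to 0.2
- module_edge (a point): middle of the free edge of the flag on the module's stand, mid-thickness. Flag: stiff plate 60 mm wide along the hinge, 5.2 mm thick, 8 to 90 mm from the hinge axis, one face red, one green. It overhangs freely, with open space below and beside the free edge. Axes at angle 0 are the stand's: y points from this edge to the hinge, z out of the red face
- board: green circuit board, loose, 85 x 70 mm, 15 mm tall with its components, lying on its stand's pad; origin at the centre of its underside
- module: finned aluminium module, loose, 80 x 65 x 34 mm, on the other stand's pad; origin at the centre of its underside
- spool: spool of solder, loose, standing, 60 mm across, 50 mm tall; origin at the centre of its underside
- meter: red hand-held multimeter, loose, lying face up, 165 x 82 x 43 mm; origin at the centre of its underside
- jar: small jar with a black cap, loose, 48 mm across, 55 mm tall; origin at the centre of its underside
- driver: screwdriver lying on the bench, loose, 190 mm long; origin on its underside
- parts_bin: open blue parts bin, loose, 85 x 125 x 35 mm; origin at the centre of its underside

How it is judged:
On the way:
1. the board's flag is raised past upright (value of joint board_flag above 1.6 rad), for 0.1 s.
At the end, for the whole second after the job is handed in: the board's flag lies green face up within about 0.12 rad (7 degrees) of flat on its far stop and at rest; the module's flag is where it was (free edge within 20 mm), and the board, module, spool, meter, jar, screwdriver and parts bin are within 20 mm of where they started (value of joint board_flag above 3.02 rad and distance of each of module_edge, board, module, spool, meter, jar, driver, parts_bin from where it was at the start of the episode below 0.02 m and velocity of joint board_flag between -0.05 and 0.05 rad/s); the robot touches nothing.
It fails at once if the other stand's flag (the module's) is turned, its free edge moving more than 20 mm (distance of module_edge from where it was at the start of the episode above 0.02 m).
It fails at once if a stand or its flag is pinched or pushed with more than 30 N by the fingers (contact force between the fingers and board_stand above 30 N or contact force between the fingers and module_stand above 30 N).
It fails at once if the board or the module is lifted, carried or pushed more than 20 mm (distance of any of board, module from where it was at the start of the episode above 0.02 m).
It fails at once if the spool, meter, jar, screwdriver or parts bin is lifted, carried or pushed more than 20 mm (distance of any of spool, meter, jar, driver, parts_bin from where it was at the start of the episode above 0.02 m).
It also fails if it takes over 48 s, if anything falls off the work surface, if the arm or the gripper's body presses on something with over 40 N, if the wrist force passes 120 N, or if a joint passes its speed limit or range.

ROBOT

A 7-joint arm with a two-finger parallel gripper is mounted at the origin on the work surface. World frame = base frame: x ahead of the robot, y to its left, z up, the work surface at z = 0. Lengths are in m, angles in rad, forces in N, time in s.
With the tool pointing down it reaches from about 0.425 to 0.875 m from the base axis. Payload 8.4 kg.
Tool frame: the origin (TCP) lies between the finger pads; the fingertips stand 8 mm ahead of it and the grasp point (between the pads) lies 11 mm behind it; z points along the fingers, y is the direction in which the jaws open and shut (so a half turn about z gives the same grasp; the last joint's range is limited). The gripper opens to 87 mm and grips with 3 to 60 N. Pads are 19 mm wide; open, the fingers measure 117 mm over their backs; the gripper's body (75 mm by 190 mm) begins 51 mm behind the grasp point.
Start: joints at [1.075, 0.333, 0.04, 1.465, -0.013, 1.343, -0.059], TCP at [0.251, -0.599, 0.231] pointing down, gripper open.
Joint ranges: [-2.58, 2.58], [-0.38, 2.09], [-1.3, 1.39], [0.25, 2.4], [-1.5, 4.64], [0.08, 2.09], [-2.65, 2.65]. Speed limits (rad/s): [2.22, 2.22, 2.79, 2.79, 3.14, 3.14, 3.14].

INTERFACE

Orientations are given as a unit quaternion [x, y, z, w].
In Python, from cell import robot, jaws, inverse_kinematics, imaging, read_t, read_q, read_qvel, read_effort, read_eef_pos, read_tcp_rot, read_contact_force, read_wrist_torque, read_finger_gap gives the robot as it stands. Calls block until the motion is done:
- robot.reach(position, orientation): joint-space move of the TCP to a pose.
- robot.move_l(position, ori=None, vel=0.15): straight line of the TCP; ori=None keeps the orientation; vel is the mean speed in m/s.
- robot.movej(angles): joint-space move.
- jaws.open_gripper() and jaws.clamp(): open the fingers fully, or close them until they stop; the grip force is fixed at half the most.
- robot.sleep(seconds).
- inverse_kinematics(position, orientation): joint angles nearest the present ones, or None.
- imaging.snapshot(name): name is "scene" or "top"; returns a dict with "image" (420x560x3 uint8, red, green, blue), "vertical_fov" (degrees; the focal length in pixels is half the picture's height over the tangent of half this angle, whatever the lens; pixels are square), "cx", "cy" (the principal point, pixels), "view" (4x4, takes a point from world to camera coordinates). Camera axes: x right, y down, z forward; pixel columns grow to the right and rows downward; lengths in m; the calibration is good to about 2 mm. A picture is of the moment at which its call begins. There is no depth.
A pose or a line that the arm cannot do raises robot.Unreachable and nothing moves.
- robot.close_job(): hands the job in, once; it reports no verdict.
Readings, each from a call of its own:
- read_t(): time.
- read_q(): joint angles.
- read_qvel(): joint speeds.
- read_effort(): joint torques, N m.
- read_eef_pos(): TCP position.
- read_tcp_rot(): TCP orientation.
- read_contact_force(): force on the tool from outside, world axes, zero at the start.
- read_wrist_torque(): the same for the moment, N m.
- read_finger_gap(): opening from 0.0 (shut) to 1.0 (fully open).
Only numpy, scipy, OpenCV 4.12 (cv2) and the standard library are available. Lean on these libraries where they do the work, as an engineer would, in place of code of your own. Each camera call takes 0.05 s, during which the arm holds its last target. There are 200 camera calls.

## Working session

There is one attempt and no reset: what is moved stays moved. The work goes in short steps, each a Python script; the robot and the scene stay as the last script left them, time stands still between calls to the robot, and variables do not carry over. Pictures are saved under pics/ and viewed, about 8 in all and at most 12, crops included, and the job is handed in when it is done.

```bash
ls; mkdir -p pics; python3 - <<'E'
from cell import *
import cv2, pickle
d={}
for n in("scene","top"):
    s=imaging.snapshot(n); d[n]=s
    cv2.imwrite(f"pics/{n}0.png",s["image"][:,:,::-1])
    print(n,s["vertical_fov"],s["cx"],s["cy"]); print(s["view"].round(4).tolist())
pickle.dump(d,open("s0.pkl","wb"))
print(read_t(),read_tcp_rot(),read_eef_pos())
E
```

```text
pics
scene 55.49490724489182 273.8593437857021 212.5093794858256
[[0.7637, 0.6454, 0.0143, -0.3699], [0.5031, -0.5811, -0.6396, -0.1898], [-0.4045, 0.4957, -0.7685, 1.4024], [0.0, 0.0, 0.0, 1.0]]
top 53.49360939773135 275.45763836055124 213.84468785557823
[[-0.024, -0.9997, 0.0002, 0.0001], [-0.9988, 0.024, -0.0422, 0.5055], [0.0422, -0.0012, -0.9991, 1.5849], [0.0, 0.0, 0.0, 1.0]]
0.1 [ 9.80389449e-01  1.97068599e-01 -1.72944781e-04 -6.82483056e-04] [ 0.25102601 -0.59914175  0.22975798]
```

View pics/scene0.png

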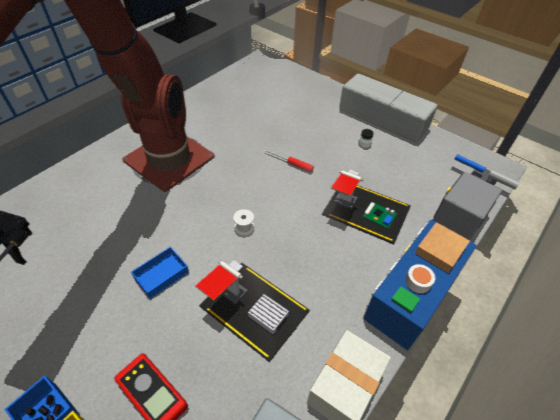

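View pics/top0.png

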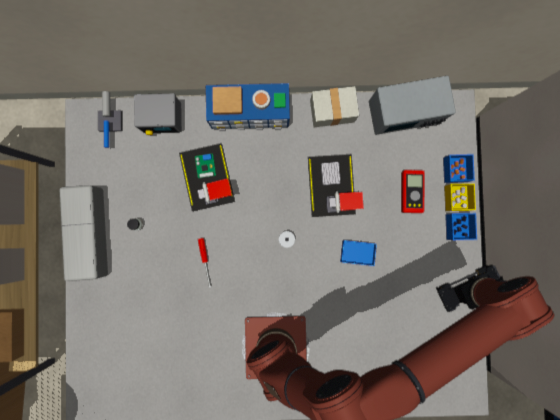

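The scene view shows the board's stand at about (365,210), with its red flag at (347,182). The top view has it at (207,178) with the flag at (219,189). The module stand is at (330,185) in the top view. Next I'll measure the pad and the flag.

```bash
cat > geo.py <<'E'
import numpy as np, cv2
def cam(s):
    f=210/np.tan(np.radians(s["vertical_fov"])/2); return f,s["cx"],s["cy"],np.array(s["view"])
def ray(s,p):
    f,cx,cy,V=cam(s); R=V[:3,:3]; d=R.T@np.array([(p[0]-cx)/f,(p[1]-cy)/f,1]); return -R.T@V[:3,3],d/np.linalg.norm(d)
def onz(s,p,z):
    c,d=ray(s,p); return c+d*(z-c[2])/d[2]
def tri(s1,p1,s2,p2):
    A=np.zeros((3,3));b=np.zeros(3);L=[ray(s1,p1),ray(s2,p2)]
    for c,d in L:
        M=np.eye(3)-np.outer(d,d);A+=M;b+=M@c
    x=np.linalg.solve(A,b); return x,[np.linalg.norm((np.eye(3)-np.outer(d,d))@(x-c)) for c,d in L]
def proj(s,X):
    f,cx,cy,V=cam(s); q=V[:3,:3]@X+V[:3,3]; return np.array([f*q[0]/q[2]+cx,f*q[1]/q[2]+cy])
def comp(m,seed):
    n,l,st,c=cv2.connectedComponentsWithStats(m.astype(np.uint8)); 
    ys,xs=np.nonzero(m); k=np.argmin((xs-seed[0])**2+(ys-seed[1])**2); i=l[ys[k],xs[k]]
    return (l==i),c[i],st[i]
E
python3 - <<'E'
import pickle
from geo import *
d=pickle.load(open("s0.pkl","rb"))
seeds={"top":(219,189),"scene":(347,182)}; cen={}
for n,s in d.items():
    im=s["image"].astype(int); h=cv2.cvtColor(s["image"],cv2.COLOR_RGB2HSV)
    r=(im[...,0]>130)&(im[...,1]<70)&(im[...,2]<70)
    m,c,st=comp(r,seeds[n]); cen[n]=c
    cs=cv2.findContours(m.astype(np.uint8),0,2)[0][0]
    print(n,"red",c.round(2),st.tolist(),cv2.approxPolyDP(cs,2.5,True)[:,0].tolist())
    print(cv2.boxPoints(cv2.minAreaRect(cs)).round(1).tolist())
    y=(h[...,0]>20)&(h[...,0]<35)&(h[...,1]>130)&(h[...,2]>90)
    x0,y0,x1,y1=(170,135,245,220) if n=="top" else (310,170,420,250)
    w=np.zeros_like(y);w[y0:y1,x0:x1]=1
    k,l,stt,cc=cv2.connectedComponentsWithStats((y&w).astype(np.uint8))
    for i in range(1,k):
        if stt[i,4]>8:
            P=np.array([onz(s,(a,b),.008)[:2] for b,a in np.argwhere(l==i)]); v=cv2.fitLine(P.astype(np.float32),2,0,.01,.01).ravel()
            t=(P-v[2:])@v[:2]; print(n,"yellow",stt[i].tolist(),v.round(4),"ends",(v[2:]+v[:2]*t.min()).round(3),(v[2:]+v[:2]*t.max()).round(3))
    cv2.imwrite(f"pics/{n}_z.png",cv2.resize(s["image"][y0:y1,x0:x1,::-1],None,fx=5.5,fy=5.5,interpolation=cv2.INTER_CUBIC))
print(tri(d["top"],cen["top"],d["scene"],cen["scene"]))
a=np.vstack([np.array(cv2.resize(cv2.imread("pics/top_z.png"),(500,560))),])
b=cv2.resize(cv2.imread("pics/scene_z.png"),None,fx=.6,fy=.6)
E
python3 -c "
import cv2,numpy as np
a=cv2.imread('pics/top_z.png');b=cv2.imread('pics/scene_z.png')
a=cv2.resize(a,(375,425));b=cv2.resize(b,(425,309));b=np.vstack([b,np.zeros((116,425,3),np.uint8)])
cv2.imwrite('pics/zz.png',np.hstack([a,b]))"
```

```text
scene red [345.34 184.13] [332, 174, 27, 21, 332] [[341, 174], [332, 187], [350, 194], [358, 180]]
[[331.70001220703125, 187.6999969482422], [338.1000061035156, 171.8000030517578], [358.3999938964844, 180.0], [352.1000061035156, 195.8000030517578]]
scene yellow [356, 186, 52, 20, 98] [0.9795 0.2014 0.6606 0.3319] ends [0.575 0.314] [0.743 0.349]
scene yellow [346, 221, 47, 20, 120] [0.9796 0.201  0.7059 0.1828] ends [0.632 0.168] [0.775 0.197]
top red [218.72 188.9 ] [206, 179, 26, 21, 385] [[227, 179], [206, 184], [210, 199], [231, 194]]
[[205.60000610351562, 183.39999389648438], [227.5, 177.89999389648438], [231.60000610351562, 194.60000610351562], [209.8000030517578, 200.10000610351562]]
top yellow [220, 145, 9, 34, 77] [0.9793 0.2022 0.7117 0.1825] ends [0.648 0.169] [0.777 0.196]
top yellow [180, 154, 13, 52, 110] [0.9796 0.2012 0.6444 0.328 ] ends [0.548 0.308] [0.745 0.349]
(array([0.59413296, 0.18769518, 0.12860146]), [np.float64(0.0002029172615629824), np.float64(0.0002029172615631969)])
```

View pics/zz.png

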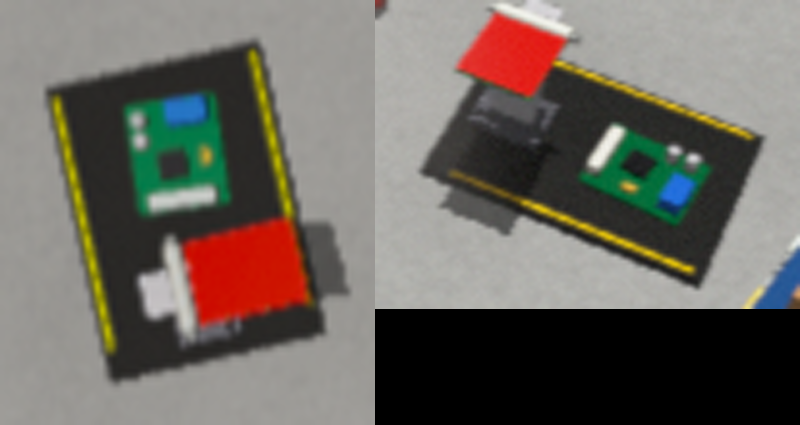

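Both views agree on the stand: yaw is about 0.203 and the hinge is near (0.584, 0.237, 0.12), with the flag at about 0.1 rad. I'll insert the closed fingers under the flag from the near side, tool nearly horizontal along the stand's +x. Then they follow an arc around the hinge, staying on the green face. First I'll check IK over tool pitch.

```bash
cat > plan.py <<'E'
import numpy as np
from scipy.spatial.transform import Rotation as R
YAW=0.2025; H=np.array([.5843,.2366,.120]); S=R.from_euler('z',YAW)
def orient(pitch,flip=1):        # tool z along stand +x, pitched down; jaws along stand y
    z=np.array([np.cos(pitch),0,-np.sin(pitch)]); y=np.array([0,flip,0.]); x=np.cross(y,z)
    return R.from_matrix(np.c_[x,y,z])     # in the stand frame
def tcp(th,pitch,gap,r=.07,tipx=.004,flip=1):
    """TCP (world) with the finger box 'gap' off the flag's green face, at flag angle th"""
    O=orient(pitch,flip); g=np.array(np.meshgrid([-.0095,.0095],[-.015,.015],np.linspace(-.06,.008,35))).reshape(3,-1).T
    p=O.apply(g); tip=O.apply([0,0,.008]); dx=tipx-tip[0]
    p=p[(p[:,0]+dx>=-.031)]                 # part of the fingers beside the flag
    n=np.array([0,np.sin(th),np.cos(th)]); u=np.array([0,-np.cos(th),np.sin(th)])
    t=tip@u                                # radius counted at the tip
    c=(r-t)*u-n*(.0026+gap+(p@n).max())+np.array([dx,0,0])
    return H+S.apply(c)
def quat(pitch,flip=1): return (S*orient(pitch,flip)).as_quat()
E
python3 - <<'E'
from cell import *
from plan import *
for flip in(1,-1):
  for deg in (5,15,25,35,45):
    p=np.radians(deg); out=[]
    for th in (-.15,.5,1,1.57,2.2,2.8,3.14):
        q=inverse_kinematics(tcp(th,p,.0,flip=flip),quat(p,flip)); out.append(None if q is None else np.round(q,2).tolist())
    q=inverse_kinematics(tcp(-.15,p,0,flip=flip)+S.apply([-.12,0,0]),quat(p,flip))
    q2=inverse_kinematics(tcp(-.15,p,0,flip=flip)+S.apply([-.12,0,.2]),quat(p,flip))
    print(flip,deg,["x" if o is None else "ok" for o in out],q is not None,q2 is not None,out[0],out[-1])
E
```

```text
1 5 ['x', 'x', 'x', 'x', 'x', 'x', 'x'] False False None None
1 15 ['x', 'x', 'x', 'x', 'x', 'x', 'x'] False False None None
1 25 ['x', 'x', 'x', 'x', 'x', 'x', 'x'] False False None None
1 35 ['x', 'x', 'x', 'ok', 'ok', 'ok', 'ok'] False False None [-0.51, 0.11, -0.34, 2.34, 1.85, 0.57, -0.7]
1 45 ['ok', 'ok', 'ok', 'ok', 'ok', 'ok', 'ok'] False False [0.63, 0.36, -1.16, 2.33, 1.94, 0.47, -0.37] [-0.26, 0.1, -0.53, 2.22, 1.32, 0.46, -0.12]
-1 5 ['x', 'x', 'x', 'x', 'x', 'x', 'x'] False False None None
-1 15 ['x', 'x', 'x', 'x', 'x', 'x', 'x'] False False None None
-1 25 ['x', 'x', 'x', 'x', 'x', 'x', 'x'] False False None None
-1 35 ['x', 'x', 'x', 'ok', 'x', 'ok', 'ok'] False False None [-1.25, 0.09, 0.42, 2.37, 1.87, 0.5, 2.38]
-1 45 ['ok', 'x', 'ok', 'ok', 'x', 'x', 'x'] False False [-0.69, 0.14, 0.23, 2.39, 2.3, 0.21, 2.19] None
```

```bash
cat > plan.py <<'E'
import numpy as np
from scipy.spatial.transform import Rotation as R
YAW=0.2025; H=np.array([.5843,.2366,.120]); S=R.from_euler('z',YAW)
def grid(x,y,z,n=9): return np.array(np.meshgrid(np.linspace(*x,n),np.linspace(*y,n),np.linspace(*z,n*3))).reshape(3,-1).T
FING=grid((-.0095,.0095),(-.015,.015),(-.06,.008)); BODY=grid((-.0375,.0375),(-.095,.095),(-.3,-.062))
def orient(pitch,az=0,roll=0):   # tool z along stand +x turned by az, pitched down; jaws horizontal at roll 0
    return R.from_euler('ZYZ',[az,np.pi/2+pitch,roll])
def centre(th,O,gap,r,tipx):
    """TCP in stand axes about the hinge, finger box 'gap' off the green face at flag angle th"""
    n=np.array([0,np.sin(th),np.cos(th)]); u=np.array([0,-np.cos(th),np.sin(th)])
    tip=O.apply([0,0,.008]); c=(r-tip@u)*u+np.array([tipx-tip[0],0,0]); p=O.apply(FING)+c
    k=(abs(p[:,0])<.031)&(p@u<.092)&(p@u>.005)
    return c-n*(.0026+gap+(p[k]@n).max())
def world(c): return H+S.apply(c)
def quat(O): return (S*O).as_quat()
def boxd(p,lo,hi): return np.linalg.norm(np.maximum(np.maximum(lo-p,p-hi),0),axis=1).min()
def clear(th,O,c):
    n=np.array([0,np.sin(th),np.cos(th)]); u=np.array([0,-np.cos(th),np.sin(th)]); 
    b=O.apply(BODY)+c; f=O.apply(FING)+c
    q=np.c_[b[:,0],b@u,b@n]; post=(np.array([-.037,-.028,-.12]),np.array([.037,.028,.006]))
    return boxd(q,np.array([-.03,.008,-.0026]),np.array([.03,.09,.0026])),boxd(b,*post),boxd(f,*post),min(b[:,2].min(),f[:,2].min())+.12
E
python3 - <<'E'
from cell import *
from plan import *
lim=np.array([[-2.58,2.58],[-.38,2.09],[-1.3,1.39],[.25,2.4],[-1.5,4.64],[.08,2.09],[-2.65,2.65]])
T=(-.1,.4,.8,1.2,1.57,2,2.4,2.8,3.1416); res=[]
for rolld in(0,90,180):
 for az in range(-30,91,15):
  for deg in (25,35,45,55):
    O=orient(np.radians(deg),np.radians(az),np.radians(rolld)); 
    cs=[centre(t,O,0,.07,.0) for t in T]; cl=np.array([clear(t,O,c) for t,c in zip(T,cs)]).min(0)
    if cl.min()<.006: continue
    pre=centre(-.25,O,.003,.07,0)
    qs=[inverse_kinematics(world(c),quat(O)) for c in cs+[pre, pre+[0,-.1,0],pre+[0,-.1,.15]]]
    ok=sum(q is not None for q in qs); 
    if ok<8: continue
    m=min(np.minimum(q-lim[:,0],lim[:,1]-q).min() for q in map(np.array,[q for q in qs if q is not None]))
    res.append((ok,round(m,2),rolld,az,deg,cl.round(3).tolist()))
for r in sorted(res,key=lambda r:(-r[0],-r[1]))[:14]: print(r)
E
```

```text
(12, np.float64(0.59), 180, 90, 35, [0.024, 0.014, 0.018, 0.072])
(12, np.float64(0.55), 180, 90, 45, [0.022, 0.026, 0.023, 0.063])
(12, np.float64(0.53), 90, 90, 45, [0.015, 0.007, 0.02, 0.043])
(12, np.float64(0.53), 180, 75, 45, [0.013, 0.026, 0.02, 0.058])
(12, np.float64(0.52), 90, 75, 45, [0.01, 0.006, 0.019, 0.039])
(12, np.float64(0.49), 180, 75, 35, [0.022, 0.014, 0.017, 0.069])
(12, np.float64(0.47), 180, 90, 55, [0.007, 0.038, 0.026, 0.048])
(12, np.float64(0.37), 180, 60, 45, [0.008, 0.026, 0.019, 0.05])
(12, np.float64(0.31), 180, 60, 35, [0.02, 0.014, 0.016, 0.064])
(12, np.float64(0.08), 0, 90, 55, [0.007, 0.038, 0.026, 0.048])
(12, np.float64(0.05), 0, 90, 35, [0.024, 0.014, 0.018, 0.072])
(12, np.float64(0.04), 0, 75, 45, [0.013, 0.026, 0.02, 0.058])
(12, np.float64(0.02), 0, 60, 35, [0.02, 0.014, 0.016, 0.064])
(12, np.float64(0.01), 0, 75, 35, [0.022, 0.014, 0.017, 0.069])
```

Approaching from the right (tool along the stand's +y, pitched 40° down) leaves good joint and clearance margins. I'll close the fingers, move to a raised point and check the pose there.

```bash
cat >> plan.py <<'E'
O=orient(np.radians(40),np.pi/2,np.pi); Q=quat(O); AX=O.apply([0,0,1])
PRE=centre(-.25,O,.003,.07,0.)
E
python3 - <<'E'
from cell import *
from plan import *
T=np.linspace(-.1,3.14,12)
for t in T:
    c=centre(t,O,0,.07,0); b=world(O.apply(BODY)+c); print(round(t,2),world(c).round(3),np.round(clear(t,O,c),3), round(boxd(b,np.array([.4,-.35,0]),np.array([.8,-.13,.2])),3))
A=PRE-.12*AX
print(world(A), world(A+[0,0,.2]))
jaws.clamp()
p=read_eef_pos(); robot.move_l(p+np.array([0,0,.2]),vel=.3)
q=inverse_kinematics(world(A+[0,0,.2]),Q); print(np.round(read_q(),2),np.round(q,2))
robot.reach(world(A+[0,0,.2]),Q)
print(read_t(),read_eef_pos(),world(A+[0,0,.2]),read_contact_force(),read_finger_gap())
import cv2
a=[imaging.snapshot(n)["image"][:,:,::-1] for n in("scene","top")]
cv2.imwrite("pics/v1.png",cv2.resize(np.hstack(a),(800,300)))
E
```

```text
-0.1 [0.599 0.166 0.081] [0.028 0.071 0.032 0.069] 0.053
0.19 [0.6   0.159 0.114] [0.04  0.094 0.039 0.102] 0.073
0.49 [0.6   0.162 0.143] [0.047 0.11  0.04  0.131] 0.098
0.78 [0.597 0.174 0.166] [0.051 0.115 0.045 0.154] 0.122
1.08 [0.594 0.188 0.181] [0.055 0.114 0.048 0.169] 0.143
1.37 [0.59  0.207 0.192] [0.059 0.106 0.053 0.179] 0.164
1.67 [0.586 0.229 0.196] [0.063 0.095 0.057 0.183] 0.181
1.96 [0.581 0.252 0.192] [0.067 0.082 0.054 0.18 ] 0.193
2.26 [0.577 0.272 0.181] [0.07  0.067 0.043 0.169] 0.198
2.55 [0.574 0.285 0.168] [0.059 0.054 0.037 0.156] 0.198
2.85 [0.573 0.294 0.153] [0.044 0.038 0.031 0.141] 0.195
3.14 [0.571 0.299 0.135] [0.028 0.02  0.021 0.123] 0.189
[0.61509825 0.08659446 0.13505292] [0.61509825 0.08659446 0.33505292]
[ 1.07  0.32  0.06  1.08 -0.02  1.74 -0.06] [ 0.6   0.5  -0.57  1.34 -0.57  1.62  0.3 ]
5.1833 [0.6153631  0.0855856  0.33504379] [0.61509825 0.08659446 0.33505292] [ 0.13711314  0.08555372 -0.13445936] 0.004238399464035675
```

View pics/v1.png

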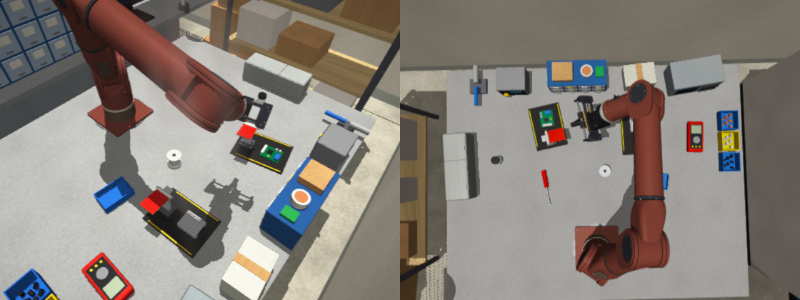

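The arm is at the raised point, with the fingers beside the board's flag (flag at about (245,130) in the left half of the picture) and the wrist high above the module stand. Now I'll lower, slide the fingertip under the edge and start the arc, watching force.

```bash
python3 - <<'E'
from cell import *
from plan import *
import cv2
A=PRE-.12*AX
def go(c,v):
    robot.move_l(world(c),vel=v); f=np.array(read_contact_force()); return f
print(go(A,.12).round(1)); print(go(PRE,.1).round(1),read_eef_pos()-world(PRE))
for t in np.linspace(-.1,1.0,6):
    f=go(centre(t,O,0,.07,0),.08); print(round(t,2),round(read_t(),1),f.round(1))
    if np.linalg.norm(f)>12: print("stop"); break
a=[imaging.snapshot(n)["image"][:,:,::-1] for n in("scene","top")]
cv2.imwrite("pics/v2.png",np.hstack([cv2.resize(a[0][120:270,270:450],(400,333)),cv2.resize(a[1][120:270,150:330],(400,333))]))
E
```

```text
[-0.2 -0.9  0.1]
[-0.1 -0.5 -0.1] [ 0.00053929 -0.0006196   0.00029209]
-0.1 8.9 [-0.2 -0.4 -0.8]
0.12 9.4 [-0.1 -0.2 -0.7]
0.34 9.8 [-0.   0.3  0.9]
0.56 10.2 [ 0.2 -0.2 -0. ]
0.78 10.6 [-0.9 -0.2 -0.7]
1.0 11.0 [ 0.5  0.3 -0.3]
```

View pics/v2.png

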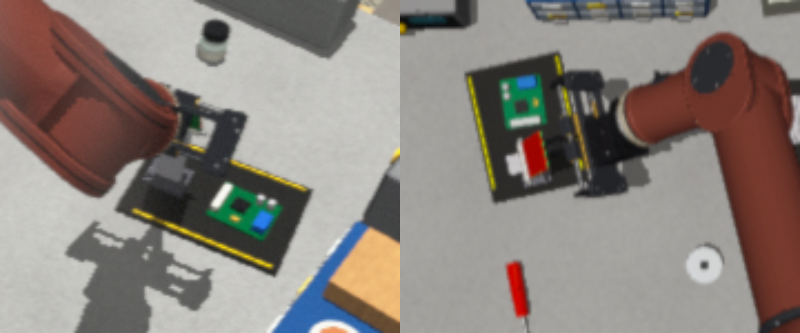

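The flag is rising: its red face is foreshortened to a strip at about (535,158) in the crop. Forces are below 1 N, so I'll continue over the top.

```bash
python3 - <<'E'
from cell import *
from plan import *
import cv2
def go(c,v):
    robot.move_l(world(c),vel=v); return np.array(read_contact_force())
seq=[(t,0,.08) for t in np.linspace(1.2,2.9,9)]+[(3.0,0,.04),(3.07,0,.03),(3.1416,0,.02),(3.1416,-.0015,.02),(3.1416,-.003,.02)]
for t,g,v in seq:
    f=go(centre(t,O,g,.07,0),v); print(round(t,2),g,round(read_t(),1),f.round(1))
    if t>3.05 and f[2]>6 or np.linalg.norm(f)>15: print("stop"); break
robot.sleep(.2); print(read_contact_force(),read_eef_pos())
a=[imaging.snapshot(n)["image"][:,:,::-1] for n in("scene","top")]
cv2.imwrite("pics/v3.png",np.hstack([cv2.resize(a[0][120:270,270:450],(400,333)),cv2.resize(a[1][120:270,150:330],(400,333))]))
E
```

```text
1.2 0 11.4 [ 0.5  1.1 -0.3]
1.41 0 11.8 [-0.   0.1 -1.5]
1.62 0 12.1 [ 0.1 -0.2 -0. ]
1.84 0 12.5 [-0.5  0.3  0.6]
2.05 0 12.8 [-0.1 -0.6 -0. ]
2.26 0 13.2 [ 0.3 -0.2  0.2]
2.47 0 13.5 [0.1 0.2 0.3]
2.69 0 13.8 [-0.1  0.1 -0.3]
2.9 0 14.1 [ 0.7 -0.5  0. ]
3.0 0 14.4 [ 0.3 -0.4 -0.2]
3.07 0 14.7 [-0.1  0.4  0.3]
3.14 0 15.1 [-0.7 -1.7  4. ]
3.14 -0.0015 15.4 [-2.7 -6.2 11.3]
stop
[-2.94354647 -5.19390516 11.93778993] [0.57196274 0.29923607 0.13492755]
```

View pics/v3.png

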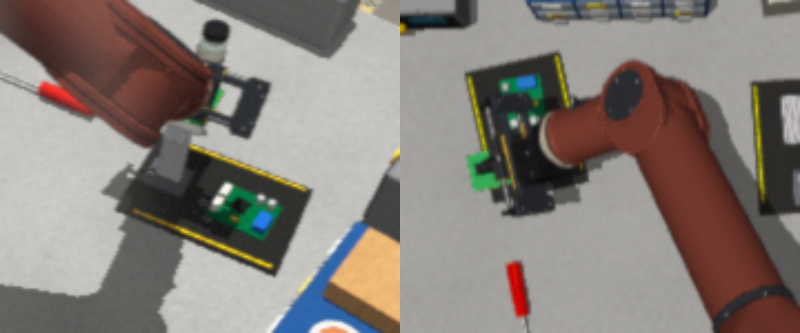

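The flag is against its far stop: contact force rose from about 0 to 12 N in 1.5 mm, and the green face is up at about (485,170). I'll retreat upward and check.

```bash
python3 - <<'E'
from cell import *
from plan import *
from geo import *
import pickle
c=centre(3.1416,O,0,.07,0)
robot.move_l(world(c+[0,0,.2]),vel=.12)
robot.move_l(world(c+[0,-.33,.28]),vel=.25)
robot.sleep(.3)
print(read_t(),read_contact_force(),read_qvel().round(3) if hasattr(read_qvel(),'round') else read_qvel())
d0=pickle.load(open("s0.pkl","rb")); cen={}; a=[]
d={n:imaging.snapshot(n) for n in("scene","top")}; pickle.dump(d,open("s1.pkl","wb"))
for n,s in d.items():
    im=s["image"].astype(int); g=(im[...,1]>110)&(im[...,0]<90)&(im[...,2]<110)
    m,cc,st=comp(g,proj(s,world(np.array([0,.049,.003])))); cen[n]=cc; print(n,cc,st.tolist(),proj(s,world(np.array([0,.049,.003]))))
    a.append(s["image"][:,:,::-1])
x,e=tri(d["top"],cen["top"],d["scene"],cen["scene"]); print("flag centre rel. hinge",S.inv().apply(x-H),e)
cv2.imwrite("pics/v4.png",np.hstack([cv2.resize(a[0],(400,300)),cv2.resize(a[1],(400,300))]))
E
```

```text
19.3083 [-0.30213573 -0.22684232 -0.28792937] [ 0.002  0.001  0.002 -0.005 -0.002  0.001  0.   ]
scene [365.81481481 165.77777778] [362, 160, 8, 15, 27] [357.29060647 164.98780303]
top [192.52432432 195.27567568] [180, 185, 25, 21, 370] [191.83132975 195.16544743]
flag centre rel. hinge [0.0118934  0.05160905 0.00283486] [np.float64(0.013495620604207803), np.float64(0.01349562060420812)]
```

View pics/v4.png

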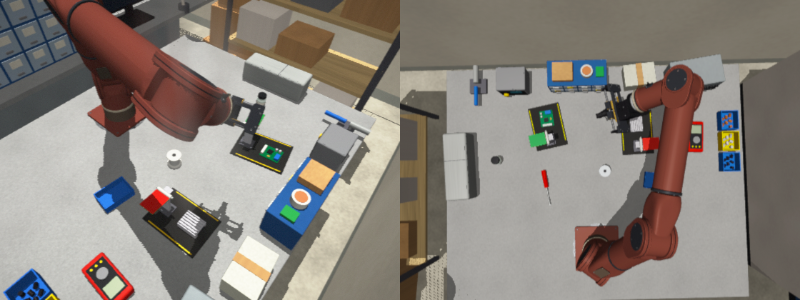

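The top view shows the flag green side up at (192,195), matching the prediction, but the gripper blocks the scene view. I'll swing back over the same high route and compare everything with the start pictures.

```bash
python3 - <<'E'
from cell import *
from plan import *
from geo import *
import pickle
robot.movej([1.07,.32,.06,1.08,-.02,1.74,-.06]); robot.sleep(.5)
print(read_t(),read_eef_pos(),read_contact_force())
d0=pickle.load(open("s0.pkl","rb")); cen={}; a=[]
d={n:imaging.snapshot(n) for n in("scene","top")}; pickle.dump(d,open("s1.pkl","wb"))
for n,s in d.items():
    im=s["image"].astype(int); g=(im[...,1]>110)&(im[...,0]<90)&(im[...,2]<110)
    m,cc,st=comp(g,proj(s,world(np.array([0,.049,.003])))); cen[n]=cc; print(n,cc.round(1),st.tolist(),proj(s,world(np.array([0,.049,.003]))).round(1))
    df=(abs(im-d0[n]["image"].astype(int)).max(2)>40).astype(np.uint8)*255
    a.append(cv2.resize(s["image"][:,:,::-1],(400,300))); a.append(cv2.cvtColor(cv2.resize(df,(400,300)),cv2.COLOR_GRAY2BGR))
    if n=="top":
        for nm,seed,f in (("module flag",(351,201),lambda i:(i[...,0]>130)&(i[...,1]<70)&(i[...,2]<70)),("meter",(413,175),lambda i:(i[...,0]>130)&(i[...,1]<70)&(i[...,2]<70)),("driver",(203,248),lambda i:(i[...,0]>130)&(i[...,1]<70)&(i[...,2]<70)),("bin",(358,252),lambda i:(i[...,2]>120)&(i[...,0]<60)),("board",(204,170),lambda i:(i[...,1]>i[...,0]+40)&(i[...,1]>i[...,2]+15)&(np.arange(420)[:,None]<180)),("jar",(134,224),lambda i:i.max(2)<60),("spool",(287,239),lambda i:i.min(2)>195),("module",(331,172),lambda i:i.min(2)>150)):
            print(nm,[comp(f(k["image"].astype(int)),seed)[1].round(1).tolist() for k in (d0[n],s)])
x,e=tri(d["top"],cen["top"],d["scene"],cen["scene"]); print("flag centre rel. hinge",S.inv().apply(x-H),e)
cv2.imwrite("pics/v5.png",np.vstack([np.hstack(a[:2]),np.hstack(a[2:])]))
E
```

```text
22.3583 [ 0.24831101 -0.60097631  0.43191853] [0.41460861 0.29196    0.82893828]
scene [356.9 165.2] [344, 155, 26, 22, 336] [357.3 165. ]
top [192.3 195.3] [180, 185, 25, 21, 377] [191.8 195.2]
module flag [[350.6, 200.7], [350.6, 200.6]]
meter [[411.5, 192.4], [411.5, 192.4]]
driver [[202.3, 249.8], [202.2, 249.7]]
bin [[357.5, 252.3], [357.6, 252.2]]
board [[204.6, 165.4], [204.6, 165.4]]
jar [[133.2, 223.8], [133.2, 223.8]]
spool [[286.4, 239.2], [286.2, 239.2]]
module [[330.4, 172.6], [330.4, 172.6]]
flag centre rel. hinge [-0.00078448  0.04754681  0.00288901] [np.float64(4.816038390438974e-06), np.float64(4.816038390465204e-06)]
```

View pics/v5.png

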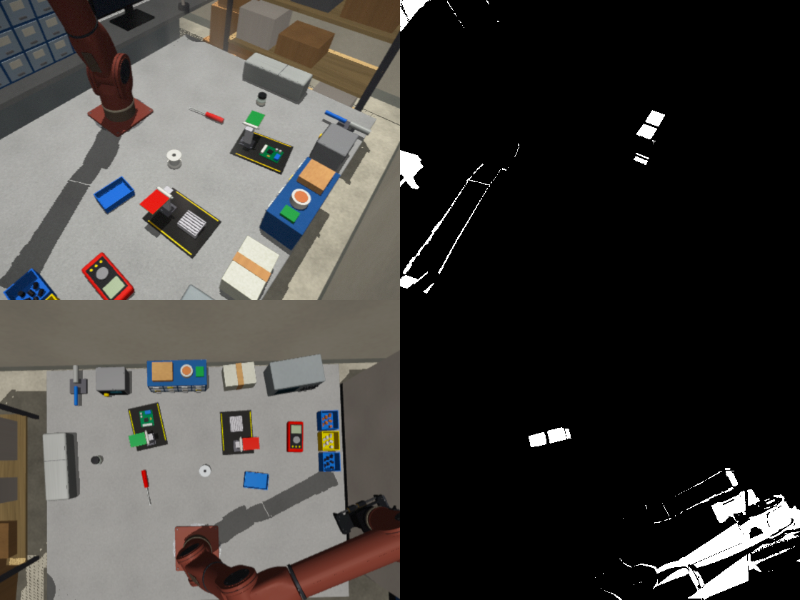

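The flag lies flat: its centre is 2.9 mm above the hinge axis, where a flat flag would put it at 2.6 mm. The only differences from the start pictures are that flag, the arm and the shadows.

```bash
python3 -c "
from cell import *
robot.close_job(); print(read_t())"
```

```text
the job is handed in; nothing more can be done
the job is handed in; nothing more can be done
```

The board's flag now lies flat on its far stop with the green face up, and the job is handed in. I slid the closed fingertips under the flag's free edge from the right and followed an arc around the hinge. I pressed it lightly onto the stop (about 13 N at most; under 2 N on the way over), then lifted off and swung back high over the bench.

**Last checks (t ≈ 22 s):**
- **Flag:** triangulated from both cameras, its face centre is 2.9 mm above the hinge axis; a flat flag would be at 2.6 mm. That puts it within about 0.01 rad of flat, against the 0.12 rad allowed.
- **Everything else:** in the top view, the module's flag, board, module, spool, meter, jar, screwdriver and parts bin are all within 0.2 px (under 1 mm) of where they started.
- **Robot:** it stands clear at z = 0.43 m, with force readings under 1 N.

One check disagreed: just after I lifted off, the gripper blocked the scene camera and the two views were 13 mm apart. With the arm out of the way they agreed to better than 0.1 mm.

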